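# Shut the oven drawer, fit the D-shaft knob and hold it pressed in

## Robot

A 7-joint arm with a two-finger parallel gripper is mounted at the origin on the work surface. World frame = base frame: x ahead of the robot, y to its left, z up, the work surface at z = 0. Lengths are in m, angles in rad, forces in N, time in s.
With the tool pointing down it reaches from about 0.425 to 0.875 m from the base axis. Payload 4.7 kg.
Tool frame: the origin (TCP) lies midway between the tips of the shut fingers; the grasp point (between the pads) lies 19 mm behind it; z points along the fingers, y is the direction in which the jaws open and shut (so a half turn about z gives the same grasp; the last joint's range is limited). The gripper opens to 87 mm and grips with 3 to 60 N. Pads are 19 mm wide; open, the fingers measure 117 mm over their backs; the gripper's body (75 mm by 190 mm) begins 51 mm behind the grasp point.
Start: joints at [1.14, 0.321, -0.07, 1.45, 0.023, 1.371, -0.057], TCP at [0.28, -0.587, 0.223] pointing down, gripper open.
Joint ranges: [-2.86, 2.86], [-0.3, 2.09], [-1.38, 1.24], [0.06, 2.45], [-1.56, 4.7], [0.09, 2.05], [-2.69, 2.69]. Speed limits (rad/s): [2.57, 2.57, 3.14, 3.14, 3.14, 3.14, 3.14].

## Interface

Orientations are given as a 3x3 rotation matrix whose columns are the frame's x, y, z axes.
In Python, from plant import read_state, viewer, robot, models gives the robot as it stands. The module is installed in compiled form; this text tells all that it offers.
- The arm moves only by the tool drive_tool, never from a script. Its argument "steps" is a list of rows, each an object of numbers: "tx", "ty", "tz": the shift along the world's x, y, z in mm; "wx", "wy", "wz": the turn, a rotation vector about the world's x, y, z in rad; "claw": the finger opening in mm, from 0 to 87. In form: [{"tx": .., "ty": .., "tz": .., "wx": .., "wy": .., "wz": .., "claw": ..}, ...]. A call has 1 to 20 rows; each row is the pose to reach, as a shift and turn from the pose commanded when the call began; what a row does not reach only later rows make up. A row lasts 1/8 s, in which the tool goes at most 62.5 mm and 10.7 degrees, less where a joint would pass 70% of its speed; a pose out of reach is approached as far as the arm can. A call with a gripper value outside its range is refused whole. The fingers move at their own pace and stop on an object; "squeeze" is the grip in N (left out, the last holds). Time passes only in rows, so rows that repeat a pose let the fingers close. It gives the time, the measured TCP pose, the force and the opening at its end, in the units of the state.
- read_state(): the state, without advancing time (a new reading comes with each control period).
- viewer.grab_frame(name): name is "scene" or "top" or "wrist"; returns a dict with "pixels" (400x640x3 uint8, blue, green, red), "fovy" (degrees; the focal length in pixels is half the picture's height over the tangent of half this angle, whatever the lens; pixels are square), "cx", "cy" (the principal point, pixels), "world_from_camera" (4x4, takes a point from camera to world coordinates). Camera axes: x right, y down, z forward; pixel columns grow to the right and rows downward; lengths in m; the calibration is good to about 2 mm. A picture is of the moment at which its call begins. There is no depth.
- robot.job_done(): hands the job in, once; it reports no verdict.
Trained networks look in a picture, given as the dict that the camera call returned (one of the last four; its "shot" number tells which), for a name from the list of things; names that differ only in an ending like _2 or _b are one class to them, and where a whole thing is asked for, a point or a joint stands for the part that bears it (a point fixed in the world has none). Each returns a list of dicts, best first, with "score" (0 to 1); they miss things now and then, are a little off and sometimes report something else, mostly with a low value. They report only what shows in the picture. A call takes as long as a camera call. They do not tell look-alikes from the thing itself.
- models.spot_in(picture, target): "at" ([column, row] in pixels, amid what is visible of it).
The state is a dict: "time": time; "qpos": joint angles; "joint_vel": joint speeds; "effort": joint torques, N m; "eef_pos": TCP position; "orientation": TCP orientation; "force": force on the tool from outside, world axes, zero at the start; "moment": the same for the moment, N m; "width": finger opening in m.
Only numpy, scipy, OpenCV 4.12 (cv2) and the standard library are available. Lean on these libraries where they do the work, as an engineer would, in place of code of your own. Each camera call takes 0.05 s, during which the arm holds its last target.

## Task

The benchtop oven is loaded: push its drawer fully shut, then pick up the loose knob with the bar grip and pointing nose and fit it on the D-shaft on the oven's top, nose on the side of the shaft's flat, pushed fully home. Then press the knob (and the shaft with it) well down against its spring and keep it pressed: finish while still gripping and pressing it. Leave everything else on the bench where it is.

Things in the scene. Friction and masses are not known exactly. Their poses are not given: they have to be found in the camera images.
- drawer (a joint): opening of the oven's drawer in m: 0 shut, grows as it is pulled out towards the robot (up to 0.13); it slides level along the oven's x axis with about 2.5 N of friction and stays where it is left
- drawer_handle (a point): middle of the drawer's steel bar handle, a 10 mm round bar, 110 mm long, level and parallel to the drawer's front, 110 mm above the bench; the front panel's face is 20 mm behind the bar's centre line. Axes: those of the oven; +x points into the oven (the way the drawer shuts), z up
- oven: white benchtop oven, fixed to the bench, 280 (x) x 300 (y) x 150 mm high; origin at the centre of its underside, +x from its front to its back. Its drawer is in its front (-x) face, as wide as the oven, with the front panel 33 to 129 mm above the bench; the shaft stands on its flat top at x = -75, y = -60 mm
- shaft_tip (a point): centre of the top end (on the round part's axis) of the upright metal D-shaft, which stands 26 mm out of the oven's top (tip 176 mm above the bench when up). Round part 18 mm in diameter, flat 5 mm from the axis; the last 4 mm taper in by 3 mm all round. z up; +x points straight out of the flat. It turns only with force (0.25 N m friction)
- plunger (a joint): how far the shaft is pressed down into the oven, in m: 0 up, 0.006 against its stop; a spring pushes it up with 4 N at 0 and 8.8 N at 0.006
- shaft (a joint): turn of the shaft about the vertical in rad relative to the oven (0: flat faces the oven's +x, grows counter-clockwise from above)
- knob_grip (a point): middle of the loose knob's grey bar grip, on the knob's axis, 34 mm above its underside. The bar is 40 mm long (x), 16 mm wide (y), 21 to 47 mm above the underside; a nose 8 mm wide, 10 mm high (21 to 31 mm above the underside) sticks out at its +x end to 37 mm from the axis. z up; +x along the bar towards the nose
- knob_base (a point): centre of the knob's underside, 34 mm below knob_grip, same axes. Here opens the D-shaped bore: 18 mm deep, 20.4 mm in diameter, its flat 6.2 mm from the axis on the nose's side. It fits when the knob's x points along shaft_tip's x, and is home when the shaft's tip meets the bore's roof: the underside is then 18 mm below the tip, 8 mm above the oven's top
- round_knob_mid (a point): bystander: a round black knob without bar or nose (52 mm across, 36 mm high); not the one that fits. Point half-way up
- reel_mid (a point): bystander: grey wire reel standing on its flange, 60 mm across, 48 mm high; point half-way up
- flux_mid (a point): bystander: white plastic bottle, 48 mm across, 110 mm high; point half-way up
- brush_mid (a point): bystander: black-handled brush lying flat, 160 mm long; point at its middle
- driver_mid (a point): bystander: grey-handled screwdriver lying flat, 180 mm long; point at its middle
- tray_mid (a point): bystander: open black parts tray 160 x 110 x 30 mm; point half-way up
- jar_mid (a point): bystander: grey jar, 52 mm across, 60 mm high, standing on the oven's top; point half-way up
- knob: the loose knob as a whole (about 50 to 110 g), same frame as knob_base. It stands on the bench, bore down: a round black skirt 50 mm across and 21 mm high, with the grey bar grip and its nose on top; 47 mm high in all
There are look-alikes about, which are no part of the job. What is shaped like the knob but green or turquoise is not meant.

How it is judged:
On the way, in this order (a step that is already met when the one before it is completed fails the run):
1. the drawer is pushed shut (value of joint drawer below 0.005 m), for 0.2 s.
2. the knob is fully home on the shaft, flat to flat (z of knob_base in the frame of shaft_tip below -0.0155 m and horizontal distance between knob_base and shaft_tip below 0.004 m and angle between the x axis of knob_base and the x axis of shaft_tip, either way round below 0.3 rad and angle between knob_base's own z axis and vertical below 0.15 rad), for 0.2 s.
At the end, for the whole second after the job is handed in: drawer within 7 mm of shut; knob on the shaft: bore roof within 2.5 mm of the tip, axis within 4 mm, upright within 0.15 rad, bar within 0.3 rad of the flat's normal; shaft pressed down more than 3 of its 6 mm; fingers on the knob with more than 2 N (all of step 2 and value of joint drawer below 0.007 m and value of joint plunger above 0.003 m and contact force between the fingers and knob above 2 N); the arm keeps its last pose, push and grip.
It fails at once if a bystander on the bench or the oven is shifted by more than 30 mm (distance of any of round_knob_mid, reel_mid, flux_mid, brush_mid, driver_mid, tray_mid, jar_mid from where it was at the start of the episode above 0.03 m).
It also fails if it takes over 64 s, if anything falls off the work surface, if the arm or the gripper's body presses on something with over 40 N, if the wrist force passes 120 N, or if a joint passes its speed limit or range.

## Working session

There is one attempt and no reset: what is moved stays moved. The work goes in short steps, Python scripts to look and compute and a tool call to move; the robot and the scene stay as the last step left them, time stands still between calls to the robot, and variables do not carry over. Pictures are saved under pics/ and viewed, and the job is handed in when it is done.

Besides the shell and the picture viewer there is one more tool, called as name(argument=value, ...) on one line, values as JSON. drive_tool: Moves the arm, as the interface text tells. Its arguments: {"type":"object","properties":{"steps":{"type":"array","items":{"type":"object","properties":{"tx":{"type":"number"},"ty":{"type":"number"},"tz":{"type":"number"},"wx":{"type":"number"},"wy":{"type":"number"},"wz":{"type":"number"},"claw":{"type":"number"}}}},"squeeze":{"type":"number"}},"required":["steps"]}

```bash
mkdir -p pics; cat > h.py <<'E'
import numpy as np, cv2
from plant import read_state, viewer, robot, models
def K(p):
    f=p["pixels"].shape[0]/2/np.tan(np.radians(p["fovy"])/2)
    return f,p["cx"],p["cy"]
def toplane(p,uv,z):
    f,cx,cy=K(p); T=np.array(p["world_from_camera"])
    d=T[:3,:3]@np.array([(uv[0]-cx)/f,(uv[1]-cy)/f,1]); o=T[:3,3]
    return o+d*(z-o[2])/d[2]
def proj(p,X):
    f,cx,cy=K(p); T=np.array(p["world_from_camera"])
    c=T[:3,:3].T@(np.array(X)-T[:3,3]); return np.array([f*c[0]/c[2]+cx,f*c[1]/c[2]+cy])
def tri(obs):
    A=np.zeros((3,3));b=np.zeros(3)
    for p,uv in obs:
        f,cx,cy=K(p);T=np.array(p["world_from_camera"])
        d=T[:3,:3]@np.array([(uv[0]-cx)/f,(uv[1]-cy)/f,1]);d/=np.linalg.norm(d)
        P=np.eye(3)-np.outer(d,d);A+=P;b+=P@T[:3,3]
    return np.linalg.solve(A,b)
E
python3 - <<'E'
from h import *
s=read_state();print(s["time"],s["eef_pos"],s["orientation"],s["force"])
for n in ["scene","top","wrist"]:
    p=viewer.grab_frame(n);cv2.imwrite(f"pics/{n}0.png",p["pixels"])
    print(n,p["fovy"],p["cx"],p["cy"],np.round(p["world_from_camera"],3).tolist())
    if n!="wrist":
      for t in ["knob_grip","knob","shaft_tip","drawer_handle","oven","round_knob_mid","reel_mid","flux_mid","brush_mid","driver_mid","tray_mid","jar_mid"]:
        print(t,[(np.round(r["at"]).tolist(),round(r["score"],2)) for r in models.spot_in(p,t)[:4]])
print(read_state()["time"])
E
```

```text
0.0 [ 0.27936917 -0.58630558  0.22148582] [[ 9.02694631e-01  4.30280790e-01 -9.19631833e-04]
 [ 4.30281753e-01 -9.02693168e-01  1.62997731e-03]
 [-1.28797449e-04 -1.86707256e-03 -9.99998249e-01]] [-0.29759562  0.20764675  0.0852033 ]
scene 42.37731060420847 324.11989272415997 206.06227168495826 [[-0.683, 0.498, -0.534, 1.29], [0.73, 0.475, -0.491, 0.657], [0.009, -0.725, -0.689, 1.125], [0.0, 0.0, 0.0, 1.0]]
knob_grip [([251.0, 228.0], 0.81), ([208.0, 232.0], 0.76), ([195.0, 208.0], 0.7), ([234.0, 209.0], 0.53)]
knob [([198.0, 210.0], 0.82), ([235.0, 209.0], 0.78), ([212.0, 228.0], 0.71), ([249.0, 225.0], 0.63)]
shaft_tip [([305.0, 232.0], 0.44)]
drawer_handle [([359.0, 237.0], 0.57)]
oven [([306.0, 275.0], 0.89)]
round_knob_mid [([281.0, 194.0], 0.57)]
reel_mid [([487.0, 302.0], 0.58)]
flux_mid [([332.0, 267.0], 0.63), ([437.0, 339.0], 0.58), ([208.0, 168.0], 0.46)]
brush_mid [([306.0, 276.0], 0.68), ([304.0, 204.0], 0.65)]
driver_mid [([234.0, 208.0], 0.72), ([280.0, 166.0], 0.66), ([361.0, 237.0], 0.48)]
tray_mid [([209.0, 168.0], 0.8), ([332.0, 268.0], 0.17)]
jar_mid [([332.0, 26
[... 327 characters left out ...]
 [([397.0, 177.0], 0.83), ([453.0, 155.0], 0.64), ([430.0, 185.0], 0.63)]
shaft_tip [([431.0, 183.0], 0.64), ([311.0, 168.0], 0.49)]
drawer_handle [([293.0, 208.0], 0.58)]
oven [([295.0, 156.0], 0.86), ([450.0, 266.0], 0.38)]
round_knob_mid [([411.0, 229.0], 0.77)]
reel_mid [([170.0, 260.0], 0.84)]
flux_mid [([177.0, 195.0], 0.81)]
brush_mid [([380.0, 223.0], 0.71)]
driver_mid [([452.0, 266.0], 0.66), ([381.0, 220.0], 0.24)]
tray_mid [([497.0, 200.0], 0.58)]
jar_mid [([261.0, 149.0], 0.86), ([379.0, 223.0], 0.75)]
wrist 68.8902337706812 315.3522431693472 201.5911485068117 [[0.43, -0.87, -0.243, 0.346], [-0.903, -0.414, -0.115, -0.555], [-0.0, 0.269, -0.963, 0.383], [0.0, 0.0, 0.0, 1.0]]
1.35
```

```bash
python3 - <<'E'
import cv2
a=cv2.imread("pics/top0.png");cv2.imwrite("pics/topc.png",cv2.resize(a[110:310,220:520],(800,533),interpolation=cv2.INTER_CUBIC))
a=cv2.imread("pics/scene0.png");cv2.imwrite("pics/scenec.png",cv2.resize(a[140:340,170:430],(780,600),interpolation=cv2.INTER_CUBIC))
E
```

```text
(no output)
```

View pics/top0.png

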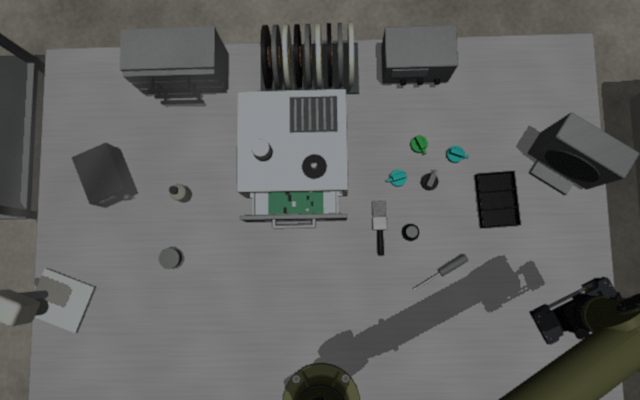

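View pics/topc.png

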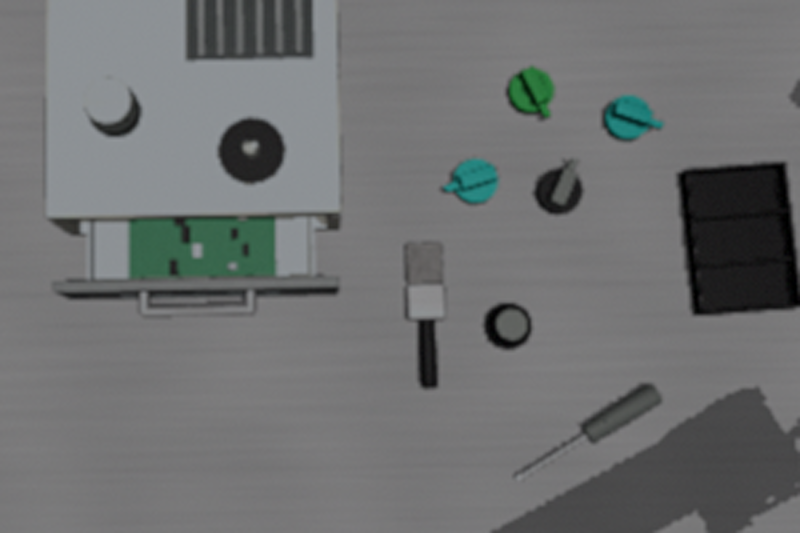

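View pics/scenec.png

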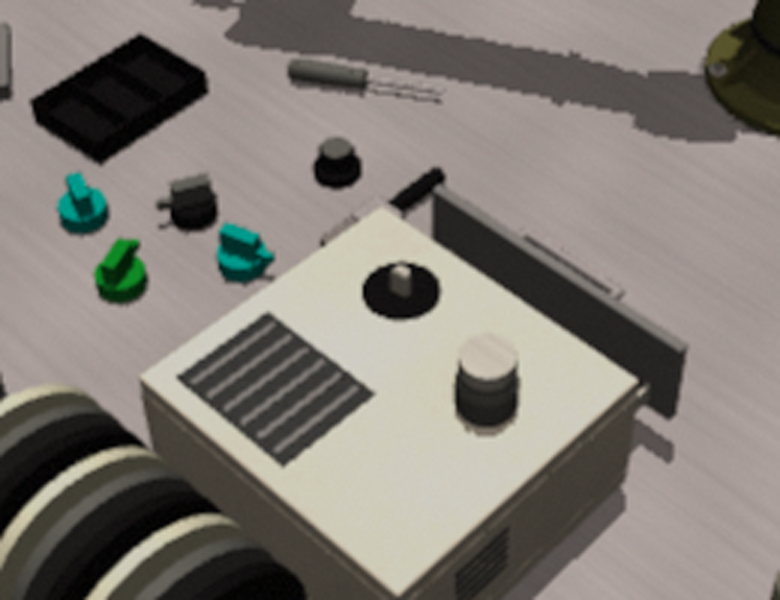

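View pics/wrist0.png

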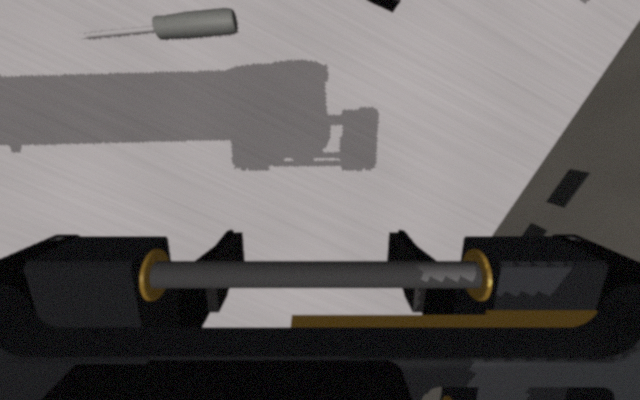

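```bash
python3 - <<'E'
from h import *
import cv2
p=viewer.grab_frame("top");q=viewer.grab_frame("scene")
for c in [(238,92),(346,92),(347,192),(237,191)]: print("oven corner",toplane(p,c,.15))
print("handle",toplane(p,(274,225),.11),toplane(p,(314,224),.11), toplane(p,(294,225),.11))
print("shaft",toplane(p,(313,166),.176))
def crop(img,x,y,w,h,s,n): cv2.imwrite(n,cv2.resize(img[y:y+h,x:x+w],None,fx=s,fy=s,interpolation=cv2.INTER_CUBIC))
crop(p["pixels"],400,160,60,45,13,"pics/tk.png");crop(q["pixels"],215,185,40,40,14,"pics/sk.png")
crop(p["pixels"],295,145,40,40,14,"pics/ts.png");crop(q["pixels"],285,215,40,40,14,"pics/ss.png")
print(tri([(p,(313,166)),(q,(303.5,229))]))
E
```

```text
oven corner [0.86857175 0.20937693 0.15      ]
oven corner [ 0.86044434 -0.0886265   0.15      ]
oven corner [ 0.58321492 -0.08506226  0.15      ]
oven corner [0.5923127  0.21127083 0.15      ]
handle [0.50157619 0.11683004 0.11      ] [0.5021613  0.00667228 0.11      ] [0.50049232 0.06171079 0.11      ]
shaft [0.65098544 0.00383377 0.176     ]
[0.6522129  0.00234796 0.17633829]
```

View pics/tk.png

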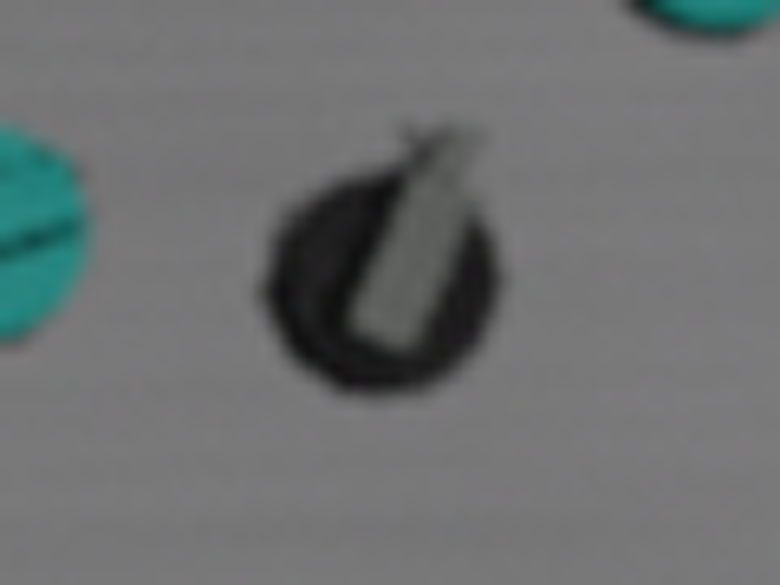

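View pics/sk.png

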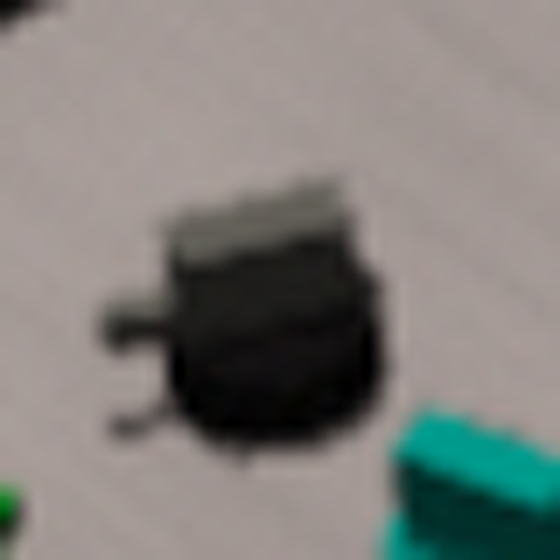

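View pics/ts.png

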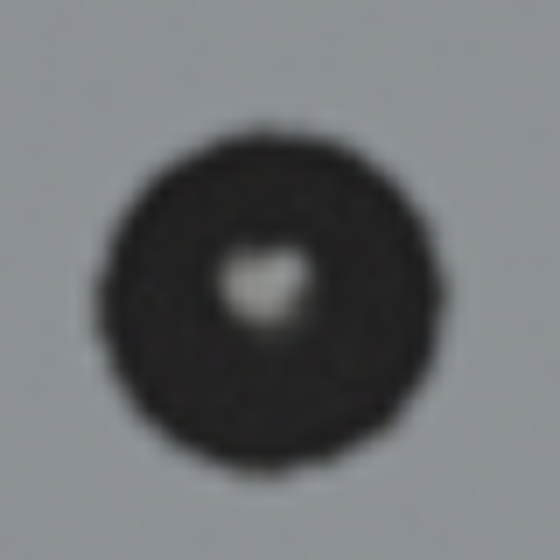

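View pics/ss.png

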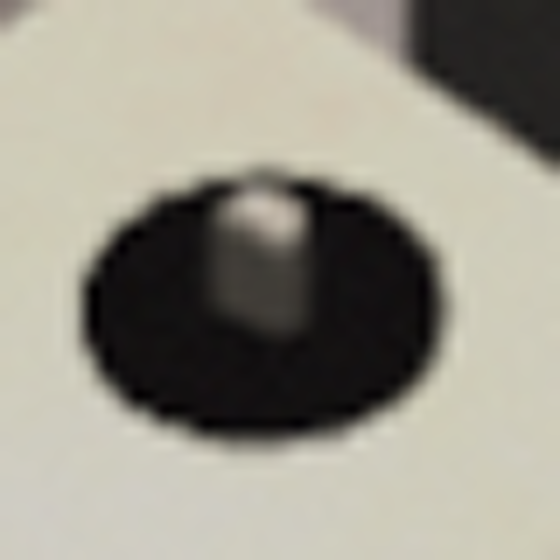

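drive_tool(steps=[{"tx": 200,"ty": 300,"wz": -0.465,"claw": 0},{"tx": 200,"ty": 300,"wz": -0.465,"claw": 0},{"tx": 200,"ty": 300,"wz": -0.465,"claw": 0},{"tx": 200,"ty": 300,"wz": -0.465,"claw": 0},{"tx": 200,"ty": 300,"wz": -0.465,"claw": 0},{"tx": 200,"ty": 300,"wz": -0.465,"claw": 0},{"tx": 176,"ty": 648,"wz": -0.465,"claw": 0},{"tx": 176,"ty": 648,"wz": -0.465,"claw": 0},{"tx": 176,"ty": 648,"wz": -0.465,"claw": 0},{"tx": 176,"ty": 648,"wz": -0.465,"claw": 0},{"tx": 176,"ty": 648,"wz": -0.465,"claw": 0},{"tx": 176,"ty": 648,"wz": -0.465,"claw": 0},{"tx": 176,"ty": 648,"wz": -0.465,"claw": 0},{"tx": 176,"ty": 648,"wz": -0.465,"claw": 0}])

```text
invalid input
```

drive_tool(squeeze=20, steps=[{"tx": 200,"ty": 300,"tz": 0,"wx": 0,"wy": 0,"wz": -0.465,"claw": 0},{"tx": 200,"ty": 300,"tz": 0,"wx": 0,"wy": 0,"wz": -0.465,"claw": 0},{"tx": 200,"ty": 300,"tz": 0,"wx": 0,"wy": 0,"wz": -0.465,"claw": 0},{"tx": 200,"ty": 300,"tz": 0,"wx": 0,"wy": 0,"wz": -0.465,"claw": 0},{"tx": 200,"ty": 300,"tz": 0,"wx": 0,"wy": 0,"wz": -0.465,"claw": 0},{"tx": 200,"ty": 300,"tz": 0,"wx": 0,"wy": 0,"wz": -0.465,"claw": 0},{"tx": 176,"ty": 648,"tz": 0,"wx": 0,"wy": 0,"wz": -0.465,"claw": 0},{"tx": 176,"ty": 648,"tz": 0,"wx": 0,"wy": 0,"wz": -0.465,"claw": 0},{"tx": 176,"ty": 648,"tz": 0,"wx": 0,"wy": 0,"wz": -0.465,"claw": 0},{"tx": 176,"ty": 648,"tz": 0,"wx": 0,"wy": 0,"wz": -0.465,"claw": 0},{"tx": 176,"ty": 648,"tz": 0,"wx": 0,"wy": 0,"wz": -0.465,"claw": 0},{"tx": 176,"ty": 648,"tz": 0,"wx": 0,"wy": 0,"wz": -0.465,"claw": 0},{"tx": 176,"ty": 648,"tz": 0,"wx": 0,"wy": 0,"wz": -0.465,"claw": 0}])

```text
time: 3.08
eef_pos: [0.4553, 0.0647, 0.2231]
orientation: [[1.0, -0.014, 0.001], [-0.014, -1.0, 0.0], [0.001, -0.0, -1.0]]
force: [0.5, -1.0, -0.2]
width: 0.0001
```

drive_tool(steps=[{"tx": 0,"ty": -2,"tz": -60,"wx": 0,"wy": 0,"wz": 0,"claw": 0},{"tx": 0,"ty": -2,"tz": -125,"wx": 0,"wy": 0,"wz": 0,"claw": 0},{"tx": 0,"ty": -2,"tz": -125,"wx": 0,"wy": 0,"wz": 0,"claw": 0},{"tx": 15,"ty": -2,"tz": -125,"wx": 0,"wy": 0,"wz": 0,"claw": 0},{"tx": 30,"ty": -2,"tz": -125,"wx": 0,"wy": 0,"wz": 0,"claw": 0},{"tx": 40,"ty": -2,"tz": -125,"wx": 0,"wy": 0,"wz": 0,"claw": 0},{"tx": 50,"ty": -2,"tz": -125,"wx": 0,"wy": 0,"wz": 0,"claw": 0},{"tx": 60,"ty": -2,"tz": -125,"wx": 0,"wy": 0,"wz": 0,"claw": 0}])

```text
time: 4.08
eef_pos: [0.5164, 0.0593, 0.0979]
orientation: [[1.0, -0.02, 0.0], [-0.02, -1.0, -0.0], [0.0, 0.0, -1.0]]
force: [-2.8, 0.3, 3.1]
width: 0.0005
```

```bash
python3 - <<'E'
from h import *
p=viewer.grab_frame("top");cv2.imwrite("pics/top2.png",cv2.resize(p["pixels"][80:260,220:400],(600,600)))
s=read_state();print(s["eef_pos"],s["force"])
E
```

```text
[0.51791178 0.0592887  0.09792685] [1.1453716  0.28542535 0.07916157]
```

View pics/top2.png

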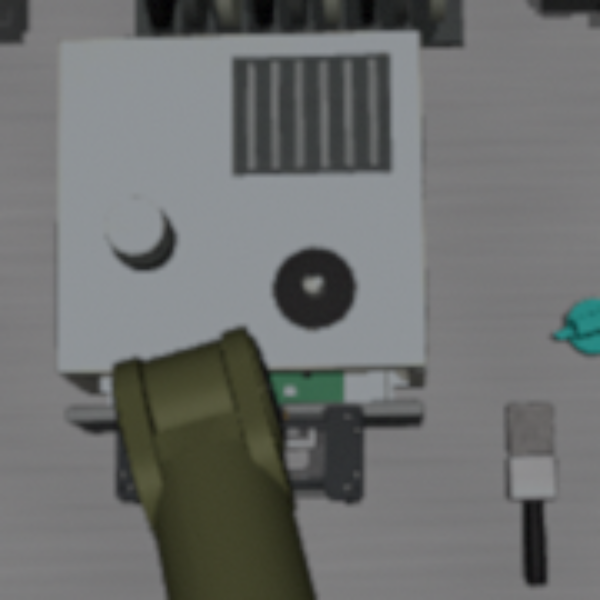

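drive_tool(steps=[{"tx": 8,"ty": 0,"tz": 0,"wx": 0,"wy": 0,"wz": 0,"claw": 0},{"tx": 14,"ty": 0,"tz": 0,"wx": 0,"wy": 0,"wz": 0,"claw": 0},{"tx": 20,"ty": 0,"tz": 0,"wx": 0,"wy": 0,"wz": 0,"claw": 0},{"tx": 20,"ty": 0,"tz": 0,"wx": 0,"wy": 0,"wz": 0,"claw": 0}])

```text
time: 4.62
eef_pos: [0.5365, 0.0593, 0.0975]
orientation: [[1.0, -0.02, 0.001], [-0.02, -1.0, 0.0], [0.001, -0.0, -1.0]]
force: [0.3, -0.0, -0.2]
width: 0.0006
```

drive_tool(steps=[{"tx": 3,"ty": 0,"tz": 0,"wx": 0,"wy": 0,"wz": 0,"claw": 0},{"tx": 6,"ty": 0,"tz": 0,"wx": 0,"wy": 0,"wz": 0,"claw": 0},{"tx": 9,"ty": 0,"tz": 0,"wx": 0,"wy": 0,"wz": 0,"claw": 0},{"tx": 12,"ty": 0,"tz": 0,"wx": 0,"wy": 0,"wz": 0,"claw": 0}])

```text
time: 5.12
eef_pos: [0.5419, 0.0593, 0.0972]
orientation: [[1.0, -0.02, -0.013], [-0.02, -1.0, -0.002], [-0.013, 0.002, -1.0]]
force: [-22.0, -0.3, 17.8]
width: 0.0007
```

```bash
python3 - <<'E'
from h import *
p=viewer.grab_frame("top");cv2.imwrite("pics/top3.png",cv2.resize(p["pixels"][80:260,220:400],(600,600)))
s=read_state();print(s["eef_pos"],s["force"])
E
```

```text
[0.54184941 0.05927613 0.09720189] [-19.09605795  -1.1504817   15.26905696]
```

View pics/top3.png

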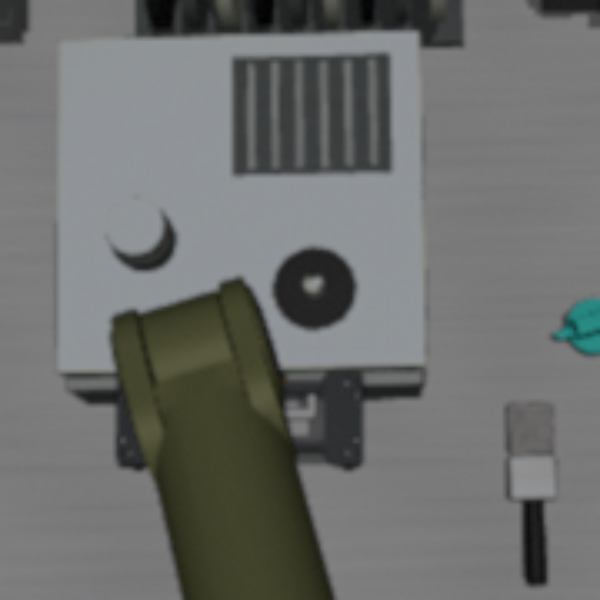

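drive_tool(steps=[{"tx": -40,"ty": 0,"tz": 0,"wx": 0,"wy": 0,"wz": 0,"claw": 0},{"tx": -60,"ty": -20,"tz": 60,"wx": 0,"wy": 0,"wz": 0,"claw": 0},{"tx": -60,"ty": -56,"tz": 115,"wx": 0,"wy": 0,"wz": 0,"claw": 0},{"tx": 0,"ty": -56,"tz": 115,"wx": 0,"wy": 0,"wz": 0,"claw": 0},{"tx": 32,"ty": -56,"tz": 105,"wx": 0,"wy": 0,"wz": 0,"claw": 0},{"tx": 32,"ty": -56,"tz": 105,"wx": 0,"wy": 0,"wz": 0,"claw": 0},{"tx": 32,"ty": -56,"tz": 105,"wx": 0,"wy": 0,"wz": 0,"claw": 0}])

```text
time: 6.05
eef_pos: [0.5795, 0.0034, 0.2024]
orientation: [[1.0, -0.02, -0.0], [-0.02, -1.0, 0.0], [-0.0, -0.0, -1.0]]
force: [-0.3, -0.3, 0.3]
width: 0.0003
```

```bash
python3 - <<'E'
from h import *
p=viewer.grab_frame("wrist");cv2.imwrite("pics/w1.png",p["pixels"])
s=read_state();print(s["eef_pos"],s["force"]);u=proj(p,[.651,.0035,.176]);print(u)
x,y=int(u[0])-40,int(u[1])-40
cv2.imwrite("pics/w1c.png",cv2.resize(p["pixels"][y:y+80,x:x+80],(600,600),interpolation=cv2.INTER_CUBIC));print(x,y)
print(models.spot_in(p,"shaft_tip"))
q=viewer.grab_frame("top");cv2.imwrite("pics/top4.png",q["pixels"])
E
```

```text
[0.57928125 0.00344903 0.20268151] [-0.62923475 -0.23338393  0.00820633]
[313.85059076 124.09960564]
273 84
[{'at': [317.2, 121.1], 'score': 0.68}, {'at': [606.7, 133.5], 'score': 0.5}, {'at': [4.7, 168.5], 'score': 0.33}]
```

View pics/w1.png

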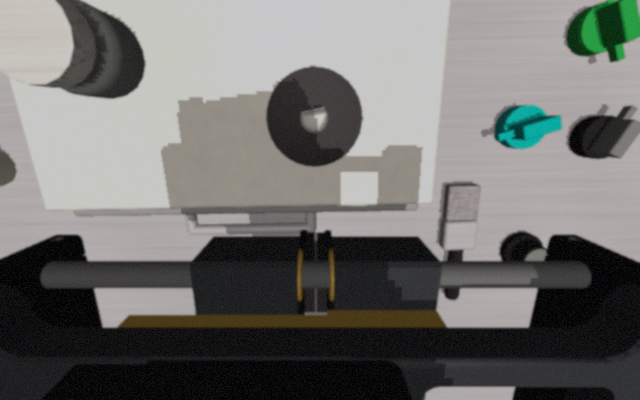

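View pics/w1c.png

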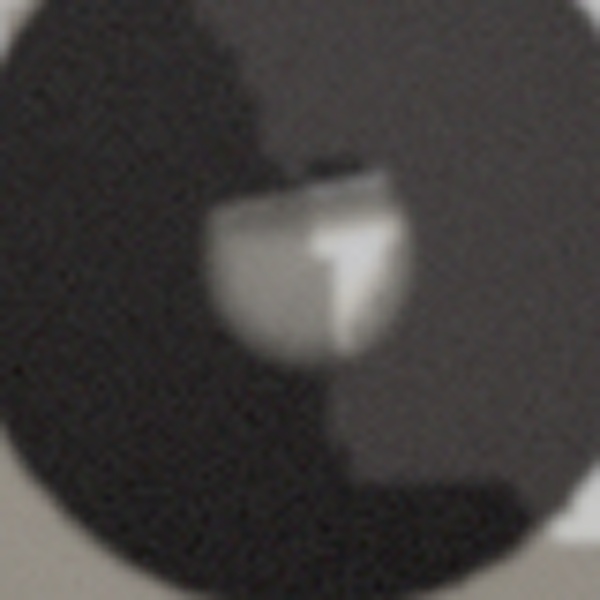

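```bash
cat >> h.py <<'E'
def dshape(x,y,z,yaw,r=.009,fl=.005,n=60):
    a=np.linspace(-np.pi,np.pi,n);P=np.c_[r*np.cos(a),r*np.sin(a)];P[:,0]=np.minimum(P[:,0],fl)
    c,s=np.cos(yaw),np.sin(yaw)
    return np.c_[x+c*P[:,0]-s*P[:,1],y+s*P[:,0]+c*P[:,1],np.full(n,z)]
def overlay(p,shapes,ctr,half,n,S=600):
    k=S/(2*half);x0,y0=ctr[0]-half,ctr[1]-half
    M=np.array([[k,0,-x0*k+k/2-.5],[0,k,-y0*k+k/2-.5]])
    im=cv2.warpAffine(p["pixels"],M,(S,S),flags=cv2.INTER_CUBIC)
    for sh,col in shapes:
        uv=np.array([proj(p,X) for X in sh])@M[:,:2].T+M[:,2]
        cv2.polylines(im,[np.round(uv).astype(np.int32)],False,col,1)
    cv2.imwrite(n,im)
def ring(x,y,z,r): 
    a=np.linspace(0,2*np.pi,80);return np.c_[x+r*np.cos(a),y+r*np.sin(a),np.full(80,z)]
E
python3 - <<'E'
from h import *
for n,h in [("wrist",40),("top",16),("scene",16)]:
    p=viewer.grab_frame(n)
    X=(.6535,.003)
    overlay(p,[(dshape(*X,.172,.205),(0,255,0)),(dshape(*X,.176,.205,.006,.005),(0,0,255)),(dshape(*X,.15,.205),(255,0,0)),(ring(*X,.15,.03),(255,255,0))],proj(p,[*X,.165]),h,f"pics/ov_{n}.png")
E
```

```text
(no output)
```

View pics/ov_wrist.png

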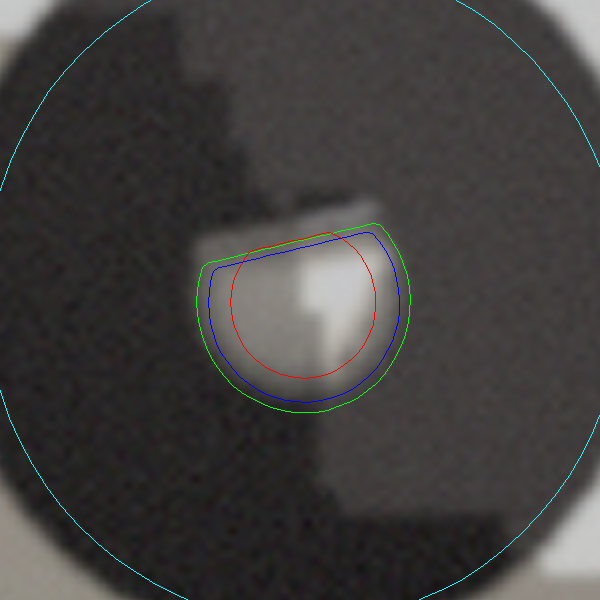

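View pics/ov_top.png

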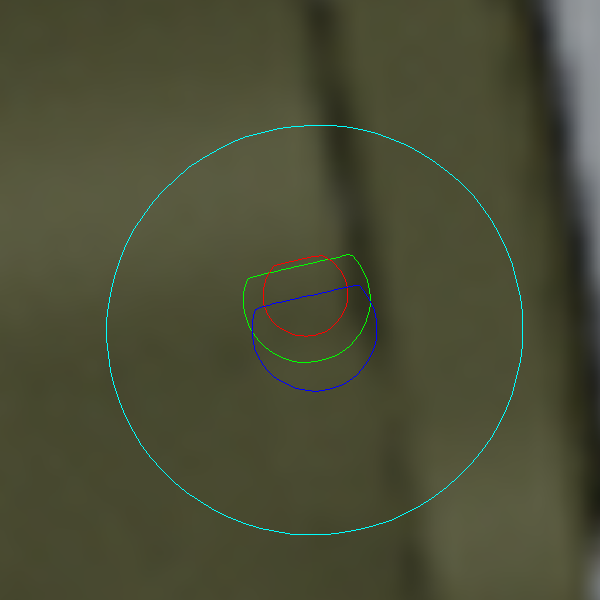

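View pics/ov_scene.png

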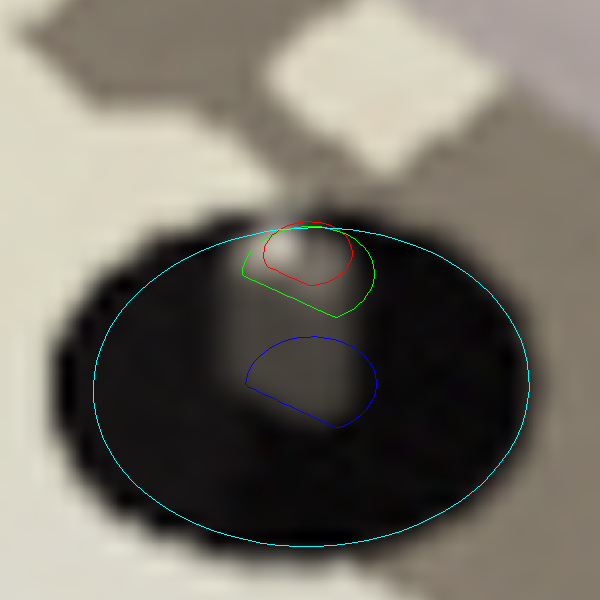

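```bash
python3 - <<'E'
from h import *
p=viewer.grab_frame("top");q=viewer.grab_frame("scene");w=viewer.grab_frame("wrist")
print(toplane(p,(431.9,179.6),.047), toplane(p,(429.9,186),.047),toplane(p,(433.8,174),.047))
print("scene",toplane(q,(215+260/14,185+220/14),.047))
print("jar",toplane(p,(261,147),.21))
s=read_state();print(s["eef_pos"],"tcp in wrist",proj(w,s["eef_pos"]))
E
```

```text
[ 0.62870002 -0.33241598  0.047     ] [ 0.61017763 -0.32589686  0.047     ] [ 0.64494009 -0.33856567  0.047     ]
scene [ 0.62878247 -0.3280949   0.047     ]
jar [0.69756379 0.13671018 0.21      ]
[0.57957431 0.00314475 0.202865  ] tcp in wrist [316.39356221 248.12270028]
```

drive_tool(squeeze=40, steps=[{"tx": -10,"ty": -60,"tz": 0,"wx": 0,"wy": 0,"wz": -0.1,"claw": 45},{"tx": -20,"ty": -120,"tz": 0,"wx": 0,"wy": 0,"wz": -0.2,"claw": 45},{"tx": -21,"ty": -180,"tz": 0,"wx": 0,"wy": 0,"wz": -0.34,"claw": 45},{"tx": -21,"ty": -240,"tz": 0,"wx": 0,"wy": 0,"wz": -0.34,"claw": 45},{"tx": -21,"ty": -300,"tz": -10,"wx": 0,"wy": 0,"wz": -0.34,"claw": 45},{"tx": -21,"ty": -308,"tz": -50,"wx": 0,"wy": 0,"wz": -0.34,"claw": 45},{"tx": -21,"ty": -308,"tz": -83,"wx": 0,"wy": 0,"wz": -0.34,"claw": 45},{"tx": -21,"ty": -308,"tz": -83,"wx": 0,"wy": 0,"wz": -0.34,"claw": 45},{"tx": -21,"ty": -308,"tz": -83,"wx": 0,"wy": 0,"wz": -0.34,"claw": 45}])

```text
time: 7.62
eef_pos: [0.5596, -0.3048, 0.1211]
orientation: [[0.936, -0.352, 0.002], [-0.352, -0.936, -0.001], [0.002, 0.0, -1.0]]
force: [0.6, -0.3, 0.3]
width: 0.0449
```

```bash
cat >> h.py <<'E'
def rect(x,y,z,yaw,x0,x1,hw):
    P=np.array([[x0,-hw],[x1,-hw],[x1,hw],[x0,hw],[x0,-hw]]);c,s=np.cos(yaw),np.sin(yaw)
    return np.c_[x+c*P[:,0]-s*P[:,1],y+s*P[:,0]+c*P[:,1],np.full(5,z)]
E
python3 - <<'E'
from h import *
w=viewer.grab_frame("wrist");cv2.imwrite("pics/w2.png",w["pixels"])
s=read_state();print(s["eef_pos"],s["orientation"],s["width"])
X=(.6287,-.3305);yw=-.36
overlay(w,[(rect(*X,.047,yw,-.02,.02,.008),(0,255,0)),(rect(*X,.031,yw,.02,.037,.004),(0,0,255)),(ring(*X,.021,.025),(255,255,0)),(ring(*X,0,.025),(255,0,0))],proj(w,[*X,.047]),70,"pics/ov2.png")
print(proj(w,[*X,.047]))
E
```

```text
[ 0.55997752 -0.30495301  0.12171545] [[ 9.36032986e-01 -3.51901381e-01  2.76899456e-03]
 [-3.51898234e-01 -9.36036952e-01 -1.56770945e-03]
 [ 3.14356035e-03  4.93023463e-04 -9.99994937e-01]] 0.04508605085860576
[315.85129721 120.32859581]
```

View pics/w2.png

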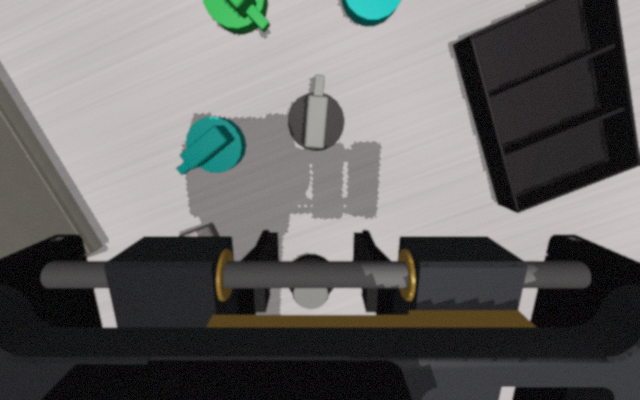

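View pics/ov2.png

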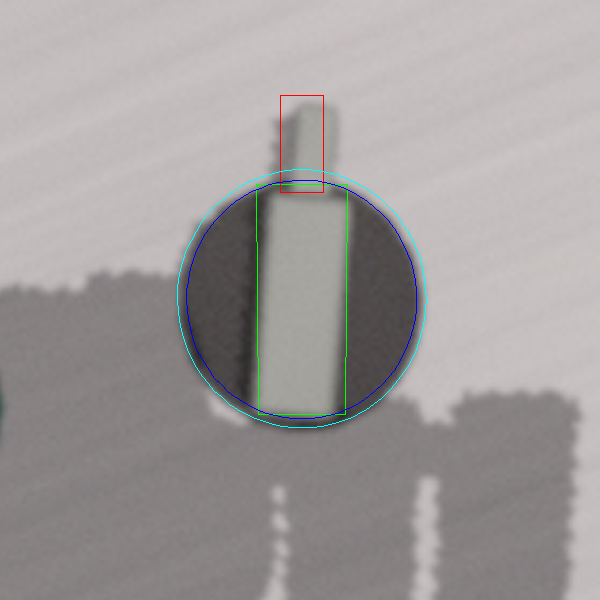

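drive_tool(squeeze=40, steps=[{"tx": 40,"ty": -15,"tz": 0,"wx": 0,"wy": 0,"wz": -0.077,"claw": 45},{"tx": 68,"ty": -26,"tz": -20,"wx": 0,"wy": 0,"wz": -0.077,"claw": 45},{"tx": 68,"ty": -26,"tz": -50,"wx": 0,"wy": 0,"wz": -0.077,"claw": 45},{"tx": 68,"ty": -26,"tz": -80,"wx": 0,"wy": 0,"wz": -0.077,"claw": 45},{"tx": 68,"ty": -26,"tz": -95,"wx": 0,"wy": 0,"wz": -0.077,"claw": 45},{"tx": 68,"ty": -26,"tz": -95,"wx": 0,"wy": 0,"wz": -0.077,"claw": 45}])

```text
time: 8.43
eef_pos: [0.6266, -0.3307, 0.0247]
orientation: [[0.906, -0.423, -0.0], [-0.423, -0.906, 0.0], [-0.0, 0.0, -1.0]]
force: [0.1, 0.7, -0.5]
width: 0.0452
```

```bash
python3 - <<'E'
from h import *
w=viewer.grab_frame("wrist");cv2.imwrite("pics/w3.png",w["pixels"])
s=read_state();print(s["eef_pos"],s["force"],s["width"])
E
```

```text
[ 0.62738163 -0.33101389  0.02587792] [ 0.03913827 -0.21568334  0.35176923] 0.04480603816959931
```

View pics/w3.png

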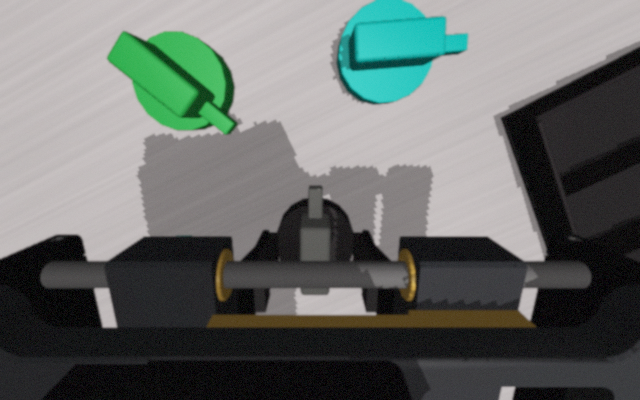

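The knob's bar lies centred and parallel between the fingers (about column 316), with the nose up at (316,190). Close the fingers and lift.

drive_tool(squeeze=40, steps=[{"tx": 0,"ty": 0,"tz": 0,"wx": 0,"wy": 0,"wz": 0,"claw": 0},{"tx": 0,"ty": 0,"tz": 0,"wx": 0,"wy": 0,"wz": 0,"claw": 0},{"tx": 0,"ty": 0,"tz": 0,"wx": 0,"wy": 0,"wz": 0,"claw": 0},{"tx": 0,"ty": 0,"tz": 0,"wx": 0,"wy": 0,"wz": 0,"claw": 0},{"tx": 0,"ty": 0,"tz": 30,"wx": 0,"wy": 0,"wz": 0,"claw": 0},{"tx": 0,"ty": 0,"tz": 90,"wx": 0,"wy": 0,"wz": 0,"claw": 0},{"tx": 0,"ty": 0,"tz": 150,"wx": 0,"wy": 0,"wz": 0,"claw": 0},{"tx": 0,"ty": 0,"tz": 210,"wx": 0,"wy": 0,"wz": 0,"claw": 0},{"tx": 0,"ty": 0,"tz": 210,"wx": 0,"wy": 0,"wz": 0,"claw": 0}])

```text
time: 9.6
eef_pos: [0.6296, -0.3318, 0.242]
orientation: [[0.906, -0.423, 0.011], [-0.423, -0.906, -0.005], [0.012, 0.0, -1.0]]
force: [1.0, 0.0, -0.7]
width: 0.0153
```

```bash
python3 - <<'E'
from h import *
w=viewer.grab_frame("wrist");cv2.imwrite("pics/w4.png",w["pixels"])
q=viewer.grab_frame("scene");cv2.imwrite("pics/s4.png",cv2.resize(q["pixels"][60:280,120:420],(800,587),interpolation=cv2.INTER_CUBIC))
s=read_state();print(s["time"],s["eef_pos"],s["force"],s["width"],s["orientation"])
E
```

```text
9.7 [ 0.62676724 -0.33073948  0.23497675] [ 0.3453661   0.84188536 -1.8371343 ] 0.015614018081119717 [[ 9.05977791e-01 -4.23324702e-01  6.62643907e-04]
 [-4.23324408e-01 -9.05978009e-01 -5.41678200e-04]
 [ 8.29646570e-04  2.10235080e-04 -9.99999634e-01]]
```

View pics/w4.png

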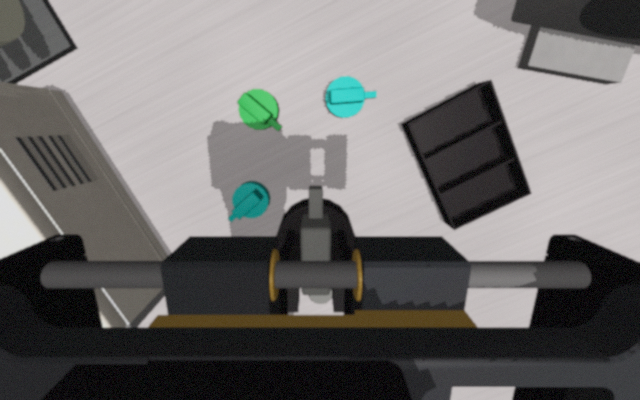

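View pics/s4.png

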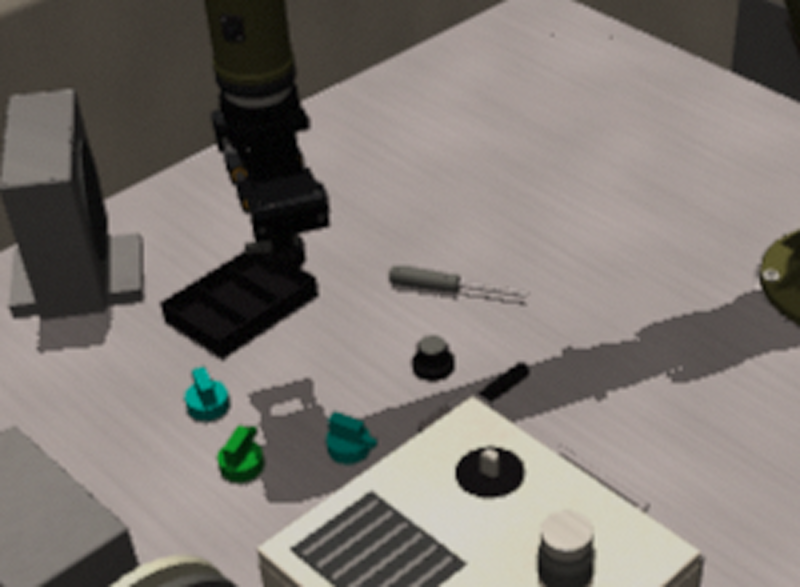

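```bash
cat >> h.py <<'E'
def knobov(w,off,n,zoff=-.026,half=60,dyaw=0):
    s=read_state();R=np.array(s["orientation"]);yw=np.arctan2(R[1,0],R[0,0])+dyaw
    t=np.array(s["eef_pos"]);X=t[:2]+off*R[:2,0];b=t[2]+zoff
    overlay(w,[(rect(*X,b+.047,yw,-.02,.02,.008),(0,255,0)),(rect(*X,b+.031,yw,.02,.037,.004),(0,0,255)),(ring(*X,b+.021,.025),(255,255,0)),(ring(*X,b,.025),(255,0,0))],proj(w,[*X,b+.047]),half,n)
E
python3 - <<'E'
from h import *
w=viewer.grab_frame("wrist");knobov(w,0,"pics/ov4.png")
E
```

```text
(no output)
```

View pics/ov4.png

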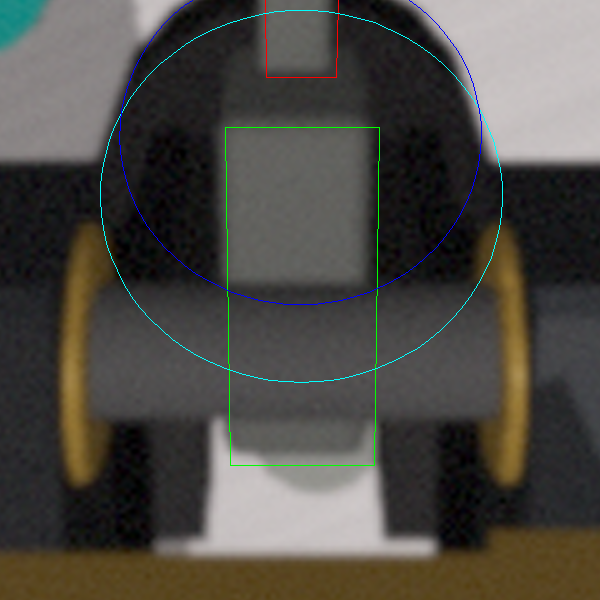

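drive_tool(steps=[{"tx": -10,"ty": 60,"tz": 0,"wx": 0,"wy": 0,"wz": 0.14,"claw": 0},{"tx": -20,"ty": 120,"tz": 0,"wx": 0,"wy": 0,"wz": 0.28,"claw": 0},{"tx": -30,"ty": 180,"tz": 0,"wx": 0,"wy": 0,"wz": 0.42,"claw": 0},{"tx": -40,"ty": 240,"tz": 0,"wx": 0,"wy": 0,"wz": 0.56,"claw": 0},{"tx": -46,"ty": 290,"tz": -10,"wx": 0,"wy": 0,"wz": 0.642,"claw": 0},{"tx": -46,"ty": 319,"tz": -26,"wx": 0,"wy": 0,"wz": 0.642,"claw": 0},{"tx": -46,"ty": 319,"tz": -26,"wx": 0,"wy": 0,"wz": 0.642,"claw": 0},{"tx": -46,"ty": 319,"tz": -26,"wx": 0,"wy": 0,"wz": 0.642,"claw": 0}])

```text
time: 10.75
eef_pos: [0.5801, -0.0133, 0.2073]
orientation: [[0.979, 0.202, -0.002], [0.202, -0.979, -0.001], [-0.002, 0.0, -1.0]]
force: [0.7, -1.7, -0.6]
width: 0.0159
```

```bash
python3 - <<'E'
from h import *
w=viewer.grab_frame("wrist");knobov(w,.001,"pics/ov5k.png");cv2.imwrite("pics/w5.png",w["pixels"])
s=read_state();print(s["time"],s["eef_pos"],s["force"],s["width"],s["orientation"])
X=(.655,.0035)
overlay(w,[(dshape(*X,.172,.205),(0,255,0)),(dshape(*X,.176,.205,.006,.005),(0,0,255)),(dshape(*X,.15,.205),(255,0,0))],proj(w,[*X,.172]),25,"pics/ov5.png");print(proj(w,[*X,.172]))
E
```

```text
10.8 [ 0.58050752 -0.01379013  0.20785277] [ 0.9583939  -0.90548005 -0.92121975] 0.01578005923786558 [[ 9.79583491e-01  2.01033335e-01 -1.33529242e-03]
 [ 2.01032567e-01 -9.79584317e-01 -6.88112449e-04]
 [-1.44636505e-03  4.05626332e-04 -9.99998872e-01]]
[314.023863   115.63626747]
```

View pics/ov5.png

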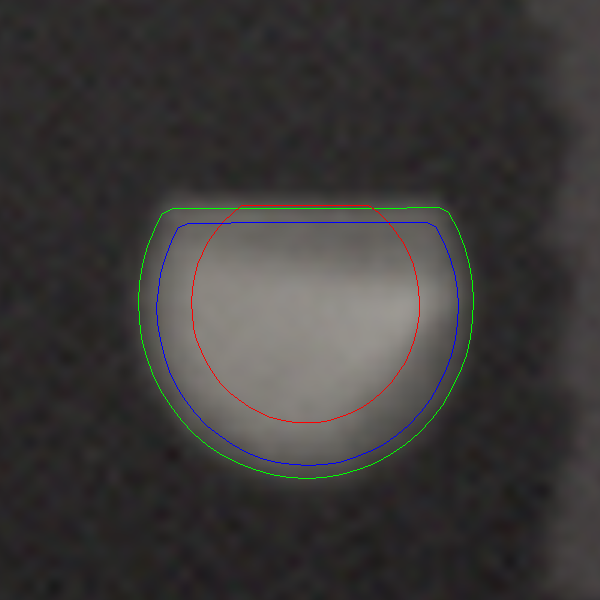

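View pics/ov5k.png

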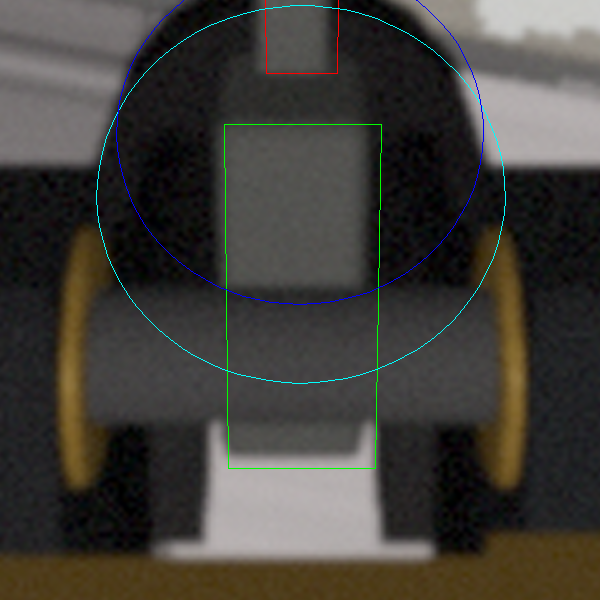

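View pics/w5.png

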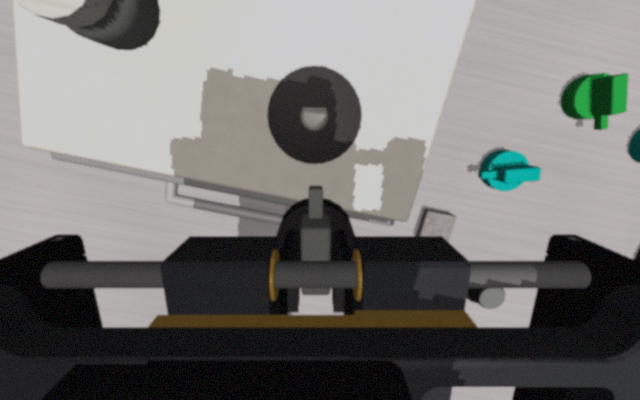

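```bash
python3 - <<'E'
from h import *
for i in range(6):
    viewer.grab_frame("wrist");s=read_state();print(np.round(s["eef_pos"],4),np.round(s["force"],2),s["time"])
E
```

```text
[ 0.5807 -0.0138  0.2082] [-0.13 -0.41 -0.96] 10.85
[ 0.5808 -0.0137  0.2084] [-0.26 -0.32  0.84] 10.9
[ 0.5809 -0.0134  0.2086] [ 0.19 -0.35 -0.03] 10.95
[ 0.5809 -0.0131  0.2087] [ 0.37 -0.06 -0.39] 11.0
[ 0.5809 -0.0128  0.2087] [-0.42  0.48 -0.5 ] 11.05
[ 0.5808 -0.0125  0.2088] [-0.03  0.24 -1.94] 11.1
```

drive_tool(steps=[{"tx": 30,"ty": 6,"tz": 3,"wx": 0,"wy": 0,"wz": 0,"claw": 0},{"tx": 60,"ty": 12,"tz": 3,"wx": 0,"wy": 0,"wz": 0,"claw": 0},{"tx": 73,"ty": 14,"tz": 3,"wx": 0,"wy": 0,"wz": 0,"claw": 0},{"tx": 73,"ty": 14,"tz": 3,"wx": 0,"wy": 0,"wz": 0,"claw": 0},{"tx": 73,"ty": 14,"tz": 3,"wx": 0,"wy": 0,"wz": 0,"claw": 0},{"tx": 73,"ty": 14,"tz": 0,"wx": 0,"wy": 0,"wz": 0,"claw": 0},{"tx": 73,"ty": 14,"tz": -4,"wx": 0,"wy": 0,"wz": 0,"claw": 0},{"tx": 73,"ty": 14,"tz": -7,"wx": 0,"wy": 0,"wz": 0,"claw": 0},{"tx": 73,"ty": 14,"tz": -9,"wx": 0,"wy": 0,"wz": 0,"claw": 0},{"tx": 73,"ty": 14,"tz": -11,"wx": 0,"wy": 0,"wz": 0,"claw": 0},{"tx": 73,"ty": 14,"tz": -11,"wx": 0,"wy": 0,"wz": 0,"claw": 0}])

```text
time: 12.48
eef_pos: [0.6536, 0.0022, 0.1974]
orientation: [[0.979, 0.203, -0.0], [0.203, -0.979, -0.0], [-0.0, -0.0, -1.0]]
force: [-0.3, 0.8, -0.4]
width: 0.016
```

```bash
python3 - <<'E'
from h import *
q=viewer.grab_frame("scene");cv2.imwrite("pics/s6.png",cv2.resize(q["pixels"][190:260,265:345],(800,700),interpolation=cv2.INTER_CUBIC)[:600])
s=read_state();print(s["time"],s["eef_pos"],s["force"],s["moment"],s["width"])
E
```

```text
12.525 [0.65367254 0.00221248 0.19753204] [-1.1281135   0.22479709 -1.03145148] [-0.00131156  0.03472577 -0.10192464] 0.015681180458819347
```

View pics/s6.png

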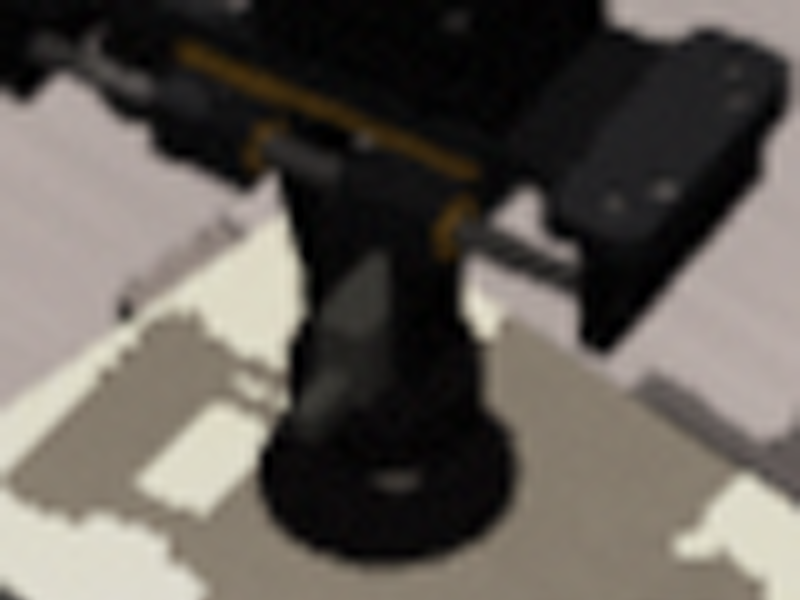

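drive_tool(steps=[{"tx": 0,"ty": 0,"tz": -2,"wx": 0,"wy": 0,"wz": 0,"claw": 0},{"tx": 0,"ty": 0,"tz": -4,"wx": 0,"wy": 0,"wz": 0,"claw": 0},{"tx": 0,"ty": 0,"tz": -6,"wx": 0,"wy": 0,"wz": 0,"claw": 0},{"tx": 0,"ty": 0,"tz": -8,"wx": 0,"wy": 0,"wz": 0,"claw": 0},{"tx": 0,"ty": 0,"tz": -8,"wx": 0,"wy": 0,"wz": 0,"claw": 0}])

```text
time: 13.15
eef_pos: [0.6535, 0.0022, 0.1893]
orientation: [[0.979, 0.203, -0.0], [0.203, -0.979, -0.0], [-0.0, -0.0, -1.0]]
force: [-0.3, -0.1, -0.7]
width: 0.0157
```

drive_tool(steps=[{"tx": 0,"ty": 0,"tz": -2,"wx": 0,"wy": 0,"wz": 0,"claw": 0},{"tx": 0,"ty": 0,"tz": -4,"wx": 0,"wy": 0,"wz": 0,"claw": 0},{"tx": 0,"ty": 0,"tz": -6,"wx": 0,"wy": 0,"wz": 0,"claw": 0},{"tx": 0,"ty": 0,"tz": -7,"wx": 0,"wy": 0,"wz": 0,"claw": 0},{"tx": 0,"ty": 0,"tz": -7,"wx": 0,"wy": 0,"wz": 0,"claw": 0},{"tx": 0,"ty": 0,"tz": -7,"wx": 0,"wy": 0,"wz": 0,"claw": 0}])

```text
time: 13.9
eef_pos: [0.6537, 0.0022, 0.1829]
orientation: [[0.979, 0.203, 0.0], [0.203, -0.979, -0.0], [0.0, 0.0, -1.0]]
force: [-0.4, -0.5, 1.7]
width: 0.0158
```

drive_tool(squeeze=50, steps=[{"tx": 0,"ty": 0,"tz": -1,"wx": 0,"wy": 0,"wz": 0,"claw": 0},{"tx": 0,"ty": 0,"tz": -2,"wx": 0,"wy": 0,"wz": 0,"claw": 0},{"tx": 0,"ty": 0,"tz": -3,"wx": 0,"wy": 0,"wz": 0,"claw": 0},{"tx": 0,"ty": 0,"tz": -3,"wx": 0,"wy": 0,"wz": 0,"claw": 0},{"tx": 0,"ty": 0,"tz": -3,"wx": 0,"wy": 0,"wz": 0,"claw": 0}])

```text
time: 14.52
eef_pos: [0.6537, 0.0022, 0.1798]
orientation: [[0.979, 0.203, 0.0], [0.203, -0.979, -0.0], [0.0, 0.0, -1.0]]
force: [-2.9, 0.5, 5.5]
width: 0.0156
```

```bash
python3 - <<'E'
from h import *
for i in range(5):
    q=viewer.grab_frame("scene");s=read_state();print(s["time"],s["eef_pos"],s["force"],s["width"])
E
```

```text
14.575 [0.65371726 0.00225444 0.17976154] [-1.1075799  -1.03796945  4.81920432] 0.015845463099405082
14.625 [0.65374114 0.00223201 0.17977286] [-2.13034045 -0.57020188  5.16801453] 0.015646548705186104
14.675 [0.65373115 0.0022333  0.17975403] [-1.78986064 -0.76002934  5.85209337] 0.015654542405551617
14.725 [0.65372985 0.00223707 0.17970732] [-1.97850974 -0.87739806  4.83606218] 0.01586032187893462
14.775 [0.65373064 0.00222827 0.17970794] [-2.20125734  0.37598689  4.55480859] 0.015513323445271093
```

drive_tool(squeeze=50, steps=[{"tx": 0,"ty": 0,"tz": -1,"wx": 0,"wy": 0,"wz": 0,"claw": 0},{"tx": 0,"ty": 0,"tz": -2,"wx": 0,"wy": 0,"wz": 0,"claw": 0},{"tx": 0,"ty": 0,"tz": -3,"wx": 0,"wy": 0,"wz": 0,"claw": 0},{"tx": 0,"ty": 0,"tz": -4,"wx": 0,"wy": 0,"wz": 0,"claw": 0},{"tx": 0,"ty": 0,"tz": -4,"wx": 0,"wy": 0,"wz": 0,"claw": 0},{"tx": 0,"ty": 0,"tz": -4,"wx": 0,"wy": 0,"wz": 0,"claw": 0}])

```text
time: 15.52
eef_pos: [0.6538, 0.0022, 0.1768]
orientation: [[0.979, 0.203, 0.001], [0.203, -0.979, -0.0], [0.001, 0.0, -1.0]]
force: [-4.1, -0.4, 9.4]
width: 0.0154
```

```bash
python3 - <<'E'
from h import *
for i in range(5):
    q=viewer.grab_frame("scene");s=read_state();print(s["time"],s["eef_pos"],s["force"],s["width"])
X=(.653,.0025);b=.152
overlay(q,[(ring(*X,b,.025),(0,255,0)),(ring(*X,b+.021,.025),(0,255,255))],proj(q,[*X,.16]),30,"pics/s7.png")
w=viewer.grab_frame("wrist");knobov(w,.0013,"pics/w7.png");q=viewer.grab_frame("top");cv2.imwrite("pics/t7.png",q["pixels"])
E
```

```text
15.575 [0.65381358 0.00223152 0.17676331] [-2.85847759 -0.18675111  9.1371265 ] 0.015512388905635902
15.625 [0.65381996 0.00223342 0.17680281] [-3.49752682 -0.73231468  9.45197941] 0.015491936501967701
15.675 [0.65379764 0.00225085 0.17674474] [-2.16449317 -0.41043181  8.87399535] 0.015358672835761743
15.725 [0.65381409 0.0022426  0.17675906] [-3.12279474 -0.04147359  9.28988318] 0.015419465942529624
15.775 [0.65380306 0.0022622  0.17673972] [-3.12854527 -1.08100664  8.83045414] 0.015592782177918357
```

View pics/s7.png

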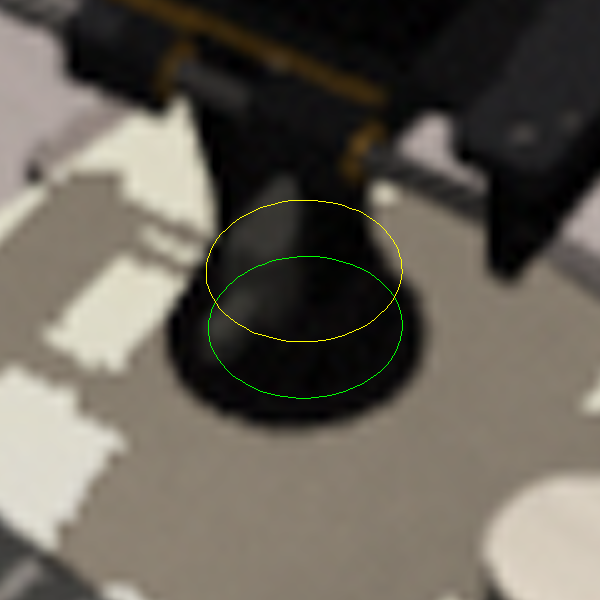

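View pics/w7.png

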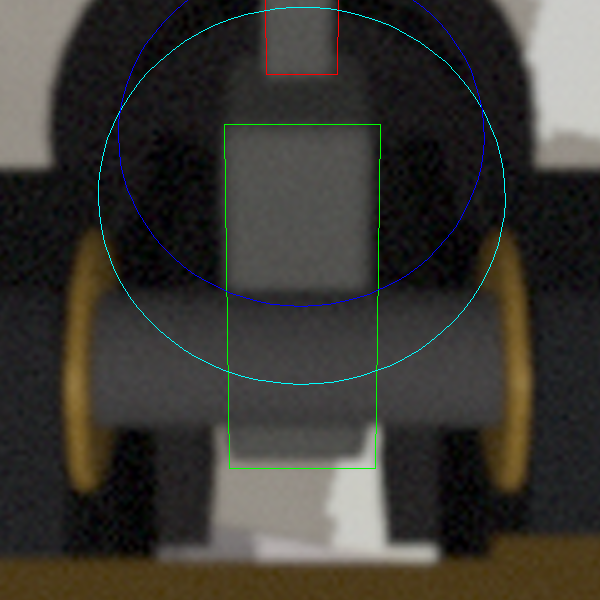

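View pics/t7.png

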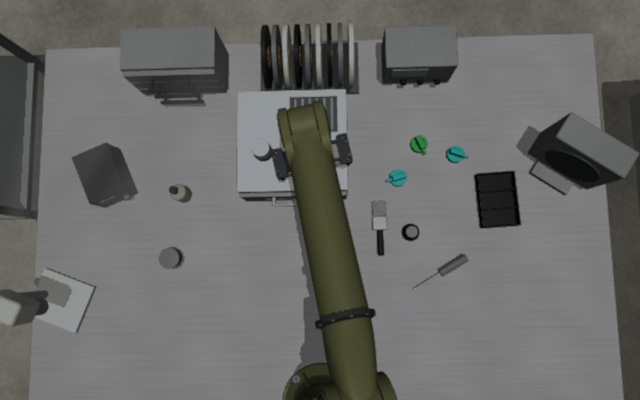

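drive_tool(squeeze=50, steps=[{"tx": 0,"ty": 0,"tz": -1,"wx": 0,"wy": 0,"wz": 0,"claw": 0},{"tx": 0,"ty": 0,"tz": -2,"wx": 0,"wy": 0,"wz": 0,"claw": 0},{"tx": 0,"ty": 0,"tz": -2,"wx": 0,"wy": 0,"wz": 0,"claw": 0},{"tx": 0,"ty": 0,"tz": -2,"wx": 0,"wy": 0,"wz": 0,"claw": 0},{"tx": 0,"ty": 0,"tz": -2,"wx": 0,"wy": 0,"wz": 0,"claw": 0}])

```text
time: 16.5
eef_pos: [0.6539, 0.0023, 0.1766]
orientation: [[0.979, 0.203, 0.002], [0.203, -0.979, -0.001], [0.001, 0.001, -1.0]]
force: [-6.4, -0.4, 16.4]
width: 0.0153
```

```bash
python3 - <<'E'
from h import *
for i in range(4):
    w=viewer.grab_frame("wrist");s=read_state();print(s["time"],s["eef_pos"],s["force"],s["width"])
knobov(w,.0013,"pics/w8.png")
E
```

```text
16.55 [0.65394101 0.00223573 0.17657869] [-5.57280225 -0.44660709 16.48561819] 0.01601845503419512
16.6 [0.6539698  0.00221058 0.17660412] [-5.82373824 -0.49079428 16.10667069] 0.015482833214444713
16.65 [0.65392965 0.00228071 0.17660494] [-6.57828466 -2.07336349 15.38505076] 0.01596712290459563
16.7 [0.65394711 0.00225288 0.17661818] [-5.52898305 -0.0854262  16.47430501] 0.015427653434859061
```

View pics/w8.png

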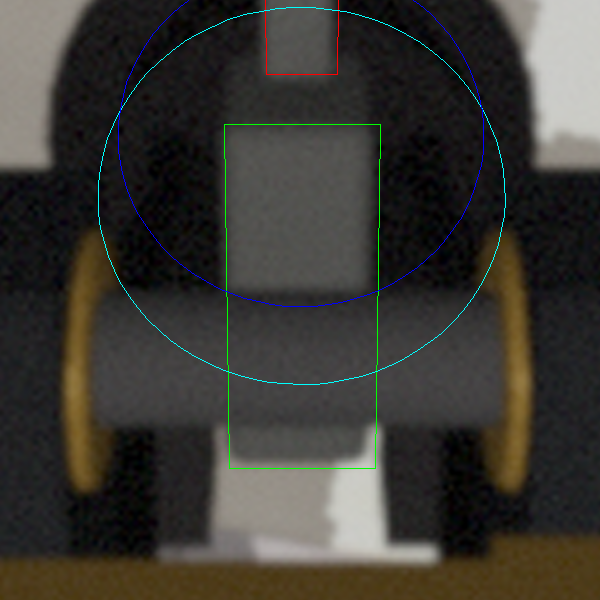

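```bash
python3 -c "
from h import *
print(robot.job_done());s=read_state();print(s['time'],s['eef_pos'],s['force'])"
```

```text
the job is handed in; nothing more can be done
None
the job is handed in; nothing more can be done
```

The job is handed in at about 16.7 s of the 64 s allowed, with the knob still gripped and pressed. The hand-in gave no verdict, so these are my own last checks.

- **Drawer:** I pushed it in by its handle until it stopped hard, at about 22 N. The last top picture shows the front panel against the oven.
- **Fit:** I gripped the grey knob by its bar and turned it to the flat, about 0.205 rad as measured in the wrist camera. It slid down the shaft almost without force. Resistance began at a tool height of about 0.183 m, where the fully home position was expected (0.184 m).
- **Press:** The spring force rose until the knob met a hard stop. From there another 2 mm of commanded push moved it only 0.2 mm, and the force settled at about 16 N. I take that as the shaft at or near its 6 mm limit.
- **Grip:** The grip was set to 50 N, the fingers stood 15 to 16 mm apart on the bar, and the wrist picture showed no slip.
- **Other things on the bench:** The top picture shows nothing moved as far as it can be seen.

No check failed outright, with two small disagreements. The cameras placed the shaft up to about 3 mm apart, so I used the wrist camera, measured relative to the knob in the gripper. A side force of about 6 N remained on the tool while pressing, which the fit did not seem to mind.

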